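Close and bolt the spring-up lint hatch

ROBOT

A 6-joint arm with a two-finger parallel gripper is mounted at the origin on the work surface. World frame = base frame: x ahead of the robot, y to its left, z up, the work surface at z = 0. Lengths are in m, angles in rad, forces in N, time in s.
With the tool pointing down it reaches from about 0.4 to 0.925 m from the base axis. Payload 12.5 kg.
Tool frame: the origin (TCP) lies on the centre line of the jaws, within the pads' length; the fingertips stand bot.tips_ahead ahead of it and the grasp point (between the pads) lies 8 mm behind it (bot.tips_ahead is the distance from the TCP to the fingertips, in m); y points along the fingers, z is the direction in which the jaws open and shut, and the axes are right-handed (so a half turn about y gives the same grasp; the last joint's range is limited). The gripper opens to 95 mm and grips with 3 to 60 N. Pads are 20 mm wide; open, the fingers measure 119 mm over their backs; the gripper's body (75 mm by 180 mm) begins 59 mm behind the grasp point.
Start: joints at [-1.402, 0.491, 1.559, -0, 1.092, -0.106], TCP at [0.17, -0.602, 0.226] pointing down, gripper open.
Joint ranges: [-3.1, 3.1], [-0.84, 2.19], [0.05, 2.79], [-1.13, 4.28], [0.06, 2.93], [-2.69, 2.69]. Speed limits (rad/s): [2.22, 2.22, 2.79, 3.14, 3.14, 3.14].

INTERFACE

Orientations are given as a rotation vector (axis times angle).
In Python, from plant import bot gives the robot as it stands.
- The arm moves only by the tool move_arm, never from a script. Its argument "deltas" is text: rows parted by semicolons, each of 7 numbers parted by spaces: the turn, a rotation vector about the tool's x, y, z in degrees, then the shift along the tool's x, y, z in m, then the opening, from 0 (shut) to 1 (fully open). A call has 1 to 10 rows; each row shifts and turns the pose as measured when the row begins, along the tool's axes as they then stand; what a row does not reach is not made up. A row lasts 1/8 s, in which the tool goes at most 62.5 mm and 10.7 degrees, less where a joint would pass 70% of its speed; a pose out of reach is approached as far as the arm can. A call is refused whole if a number of a shift passes 0.0625 or a number of a turn 10.7, either way. A call with a gripper value outside its range is refused whole. The fingers move at their own pace and stop on an object; "force" is the grip in N (left out, the last holds). Time passes only in rows, so rows that do not move let the fingers close. It gives the time, the measured TCP pose, the force and the opening at its end, in the units of the state.
- bot.get_state(): the state, without advancing time (a new reading comes with each control period).
- bot.read_camera(name): name is "scene" or "top" or "wrist"; returns the picture (480x640x3 uint8, blue, green, red); there is no depth.
- bot.camera_model(name): a dict with "K" (3x3 intrinsics, pixels), "rvec" (rotation vector, rad) and "tvec" (3), from world to camera coordinates, as OpenCV has them. Camera axes: x right, y down, z forward; pixel columns grow to the right and rows downward; lengths in m; the calibration is good to about 2 mm. A picture is of the moment at which its call begins: read the wrist's pose just before it. camera_model takes no time and is no camera call; for the wrist camera it gives the pose at the moment of the call.
- bot.job_done(): hands the job in, once; it reports no verdict.
The state is a dict: "time_s": time; "joint_pos": joint angles; "qvel": joint speeds; "tau": joint torques, N m; "position": TCP position; "ee_rot": TCP orientation; "force": force on the tool from outside, world axes, zero at the start; "ft_torque": the same for the moment, N m; "grip_width": finger opening in m.
Only numpy, scipy, OpenCV 4.12 (cv2) and the standard library are available. Lean on these libraries where they do the work, as an engineer would, in place of code of your own. Each camera call takes 0.05 s, during which the arm holds its last target.

TASK

Close the lint hatch that has sprung up on the laundry machine's top: press its white flap gently down against the spring until it lies level on its rubber stops, and while you keep it down slide the teal-knobbed bolt fully home under the yellow keeper, so that the flap stays shut when you let go. Never press the flap with more than about 25 newtons, and leave the other things alone.

Things in the scene. Friction and masses are not known exactly. Their poses are not given: they have to be found in the camera images.
- hatch: Fixed grey housing of the lint hatch, 260 x 280 x 60 mm, with a ledge 110 mm wide and 40 mm high along its -y side. Origin: centre of its underside, on the work surface; x from the flap's free edge to its hinge (roughly away from the robot), y to the side with the yellow keeper, z up. Offsets below are in this frame. Pressing the flap with over 35 N, or either rubber stop under it with over 28 N, is damage.
- flap (a joint): Angle (rad) of the white flap, 214 x 196 x 6 mm: 0 = exactly level, top 60 mm up, flush with the rim; grows as the free edge rises. A spring holds it at about 0.45 to 0.53. Down, it rests on rubber stops whose height differs each time: they catch it anywhere from -0.03 to 0.03, to be found by feel. Holding it there takes 7 to 10 N at the press strip; past them it rises steeply.
- bolt (a joint): Travel (m) of the slide bolt lying on the flap along y: 0 = drawn back, 0.032 = fully home on its end stop (+y, under the keeper). Moves with 2 to 5 N, more if the flap is not down; stays where left. Bar 16 mm wide, 7 mm high, with a teal knob 18 mm in diameter. It enters the keeper only with the flap within about 1.8 mm (at the bolt) of its rubber stops; if it is out early, it blocks the flap.
- press_spot (a point): Point on the flap's upper face, on the dark ribbed press strip (50 x 80 mm), on the line of the bolt, 50 mm to the -y side of the drawn-back knob, 185 mm from the hinge line. The strip is clear from 12 to 92 mm to the -y side of the drawn-back knob. With the flap level it is at (-80, -50, 60) mm in the hatch's frame.
- knob_top (a point): Centre of the top of the teal knob on the bolt, 33 mm above the flap's face (the knob itself is 26 mm tall, above the bar); at (-80, bolt travel, 93) mm in the hatch's frame with the flap level.
- hinge_line (a point): Middle of the flap's hinge axis, at (105, 0, 57) mm in the hatch's frame; the axis runs along y. The yellow keeper is a bridge 30 x 42 mm (x, y) on the rim opposite the bolt, its near edge at (-80, 98) mm, its top about 75 mm above the work surface; it is set in height together with the rubber stops, 5 mm up or down.
- token_tin: Bystander: brass tin, 56 mm in diameter, 42 mm tall, on the unit's ledge; origin at the underside.
- screwdriver: Bystander: red-handled screwdriver, 160 mm, lying on the unit's ledge.
- detergent: Bystander: orange bottle, 96 mm in diameter, 230 mm tall, left side; origin at the underside.
- softener: Bystander: blue bottle, 80 mm in diameter, 200 mm tall, left side; origin at the underside.
- mug: Bystander: blue mug, 80 mm in diameter, 90 mm tall, right side; origin at the underside.
- peg_box: Bystander: green open box, 140 x 100 x 60 mm, right side; origin at the underside.

How it is judged:
By the outcome, as a careful person would: the job done as asked, in the order asked, and still so for the second after the job is handed in, with the robot touching nothing.
It also fails if it takes over 69 s, if anything falls off the work surface, if the arm or the gripper's body presses on something with over 40 N, if the wrist force passes 120 N, or if a joint passes its speed limit or range.

## Working session

There is one attempt and no reset: what is moved stays moved. The work goes in short steps, Python scripts to look and compute and a tool call to move; the robot and the scene stay as the last step left them, time stands still between calls to the robot, and variables do not carry over. Pictures are saved under pics/ and viewed, and the job is handed in when it is done.

Besides the shell and the picture viewer there is one more tool, called after "Emit:" by a JSON object that holds its "method" and its "body". move_arm: Moves the arm, as the interface text tells. Its arguments: {"type":"object","properties":{"deltas":{"type":"string"},"force":{"type":"number"}},"required":["deltas"]}

```bash
ls; mkdir -p pics; python3 - <<'E'
from plant import bot
import cv2
s=bot.get_state()
for k,v in s.items(): print(k,v)
print(bot.tips_ahead)
for n in("scene","top"):
    m=bot.camera_model(n);print(n,m)
    cv2.imwrite(f"pics/{n}0.png",bot.read_camera(n))
E
```

```text
pics
time_s 0.0
joint_pos [-1.40161498e+00  4.91560697e-01  1.55946746e+00  5.39834263e-06
  1.09169422e+00 -1.05592573e-01]
qvel [-0.00070075 -0.00052915  0.00099006  0.00123541 -0.00056932  0.0007323 ]
tau [-1.59895280e-03 -6.12655878e+01 -2.58182448e+01  6.92019006e-02
  4.82033542e-02 -7.17200328e-05]
position [ 0.16956794 -0.6013095   0.22505483]
ee_rot [-0.28683171  2.07557869 -2.0732138 ]
force [ 0.20800802 -0.02667342  0.34588435]
ft_torque [-0.0391868   0.01132175  0.00169284]
grip_width 0.0951517585508216
0.011
scene {'K': array([[564.74349059,   0.        , 318.24508882],
       [  0.        , 564.74349059, 235.47291815],
       [  0.        ,   0.        ,   1.        ]]), 'rvec': array([ 1.19577769,  2.44169374, -0.8540624 ]), 'tvec': array([ 0.38961106, -0.30824986,  1.86081763])}
top {'K': array([[612.11032166,   0.        , 326.07551909],
       [  0.        , 612.11032166, 245.16001756],
       [  0.        ,   0.        ,   1.        ]]), 'rvec': array([ 2.16714453, -2.11603811,  0.14494261]), 'tvec': array([-0.01972684,  0.60013146,  1.43990495])}
```

View pics/scene0.png

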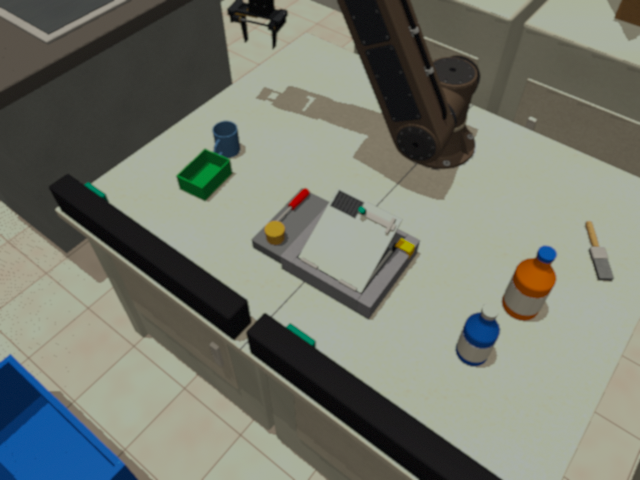

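View pics/top0.png

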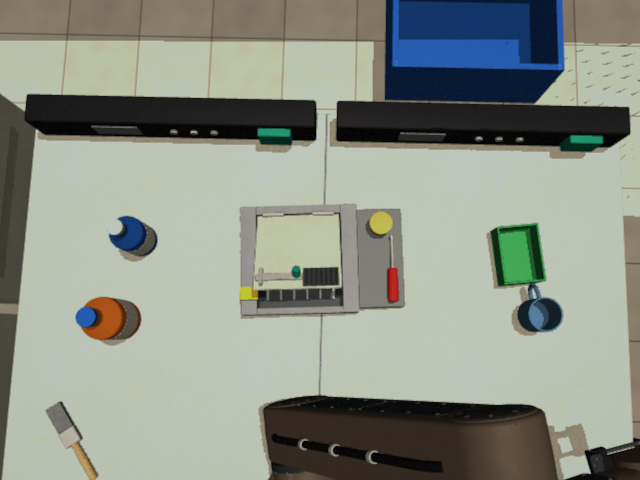

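The top view shows the hatch at about px (240–400, 205–315), with keeper (248,293), knob (296,271), strip (321,276), tin and screwdriver on the right ledge. I'll zoom in to pick corners.

```bash
python3 - <<'E'
import cv2
a=cv2.imread("pics/top0.png")[195:325,230:410]
cv2.imwrite("pics/topz.png",cv2.resize(a,None,fx=4.4,fy=4.4,interpolation=cv2.INTER_CUBIC))
a=cv2.imread("pics/scene0.png")[180:320,245:425]
cv2.imwrite("pics/scenez.png",cv2.resize(a,None,fx=4.2,fy=4.2,interpolation=cv2.INTER_CUBIC))
E
```

```text
(no output)
```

View pics/topz.png

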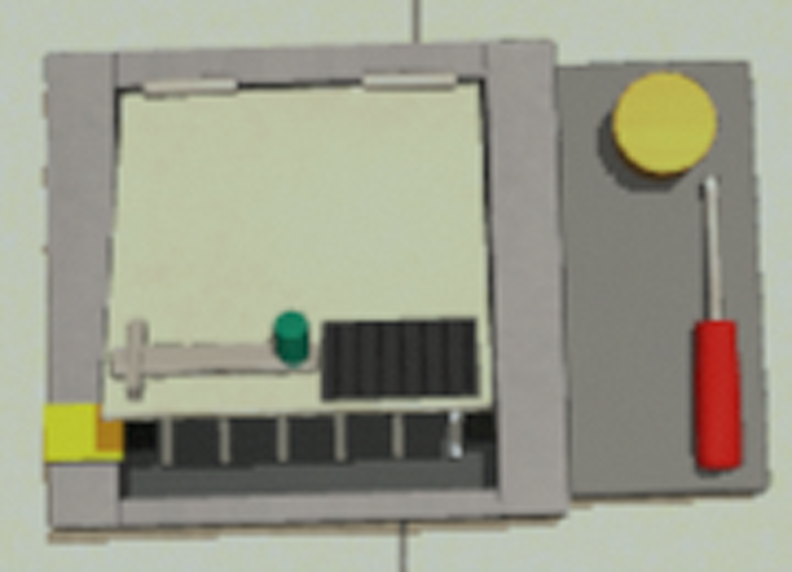

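View pics/scenez.png

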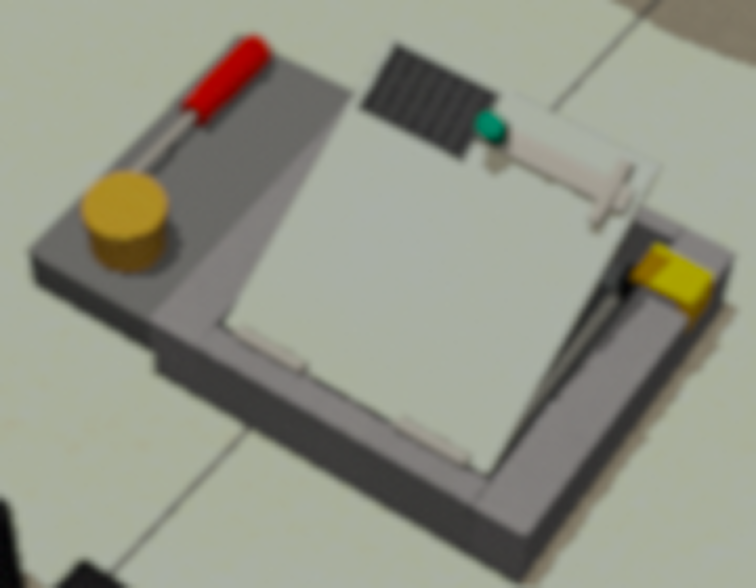

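```bash
cat > h.py <<'E'
import numpy as np, cv2, json
from scipy.spatial.transform import Rotation as R
from scipy.optimize import least_squares
def flap(p,a):  # p level coords in hatch frame (m)
    h=np.array([.105,0,.057]); d=np.array(p)-h
    # free edge (-x) rises
    return h+np.array([d[0]*np.cos(a)+d[2]*np.sin(a),d[1],-d[0]*np.sin(a)+d[2]*np.cos(a)])
def world(p,q): 
    c,s=np.cos(q[2]),np.sin(q[2]); return np.array([q[0]+c*p[0]-s*p[1],q[1]+s*p[0]+c*p[1],p[2]])
def proj(m,P): return cv2.projectPoints(np.array([P],float),np.array(m["rvec"]),np.array(m["tvec"]),np.array(m["K"]),None)[0].reshape(2)
E
python3 - <<'E'
from h import *
from plant import bot
T=bot.camera_model("top");S=bot.camera_model("scene")
t=lambda u,v:(230+u/4.4-.4,195+v/4.4-.4)
s=lambda u,v:(245+u/4.2-.4,180+v/4.2-.4)
obs=[(T,t(48,525),(-.13,.14,.06),0),(T,t(565,515),(-.13,-.14,.06),0),(T,t(45,52),(.13,.14,.06),0),(T,t(555,42),(.13,-.14,.06),0),
(S,s(155,350),(.13,-.14,.06),0),(S,s(525,535),(.13,.14,.06),0),(S,s(733,258),(-.13,.14,.06),0),
(T,t(103,417),(-.109,.098,.06),1),(T,t(492,408),(-.109,-.098,.06),1),(S,s(395,42),(-.109,-.098,.06),1),(S,s(660,165),(-.109,.098,.06),1),
(T,t(291,322),(-.08,0,.093),1),(S,s(490,122),(-.08,0,.093),1)]
def f(q): return np.concatenate([proj(m,world(flap(p,q[3]) if k else p,q))-o for m,o,p,k in obs])
r=least_squares(f,[.65,.05,0,.5],loss='soft_l1')
print(r.x); print(f(r.x).reshape(-1,2).round(1))
q=r.x
for n,p in dict(press=(-.08,-.05,.06),knob=(-.08,0,.093)).items():
    print(n,world(flap(p,q[3]),q),world(p,q))
print("hinge",world((.105,0,.057),q),"keeper edge",world((-.08,.098,.075),q))
st=bot.get_state();print(R.from_rotvec(st["ee_rot"]).as_matrix().round(3))
E
```

```text
[0.56569927 0.05864026 0.04692186 0.51664698]
[[-0.   0. ]
 [ 1.1 -0.4]
 [ 0.4 -0.4]
 [ 0.1 -0.9]
 [-1.  -7.8]
 [ 0.8  0.5]
 [ 2.  -1.2]
 [-0.5 -0.5]
 [ 0.1 -0.5]
 [ 0.2 -2.4]
 [ 1.1  0.6]
 [ 0.6  0.6]
 [ 0.6  0.5]]
press [0.51373238 0.00614499 0.15099243] [0.48813255 0.00494292 0.06      ]
knob [0.52767014 0.05685455 0.17968529] [0.48578732 0.05488789 0.093     ]
hinge [0.6705837  0.06356524 0.057     ] keeper edge [0.48119066 0.15278002 0.075     ]
[[-0.962 -0.     0.271]
 [-0.271  0.001 -0.962]
 [-0.    -1.    -0.001]]
```

Hatch pose is fitted: x 0.566, y 0.059, yaw 0.047, flap angle about 0.517. The one outlier was my own mis-picked corner. The plan is to close the jaws, press on the strip, then slide +y, pushing the bolt with the side of the fingers while holding the flap down.

Emit:
{"method": "move_arm", "body": {"deltas": "0 6.5 0 0 -0.03 0 0; 0 6.5 0 0 -0.03 0 0; 0 0 0 -0.031 0 -0.049 0; 0 0 0 -0.031 0 -0.049 0; 0 0 0 -0.031 0 -0.049 0; 0 0 0 -0.031 0 -0.049 0; 0 0 0 -0.031 0 -0.049 0; 0 0 0 -0.031 0 -0.049 0", "force": 40}}

```text
time_s: 1.1
position: [0.3462, -0.2934, 0.285]
ee_rot: [-0.038, 2.211, -2.198]
force: [1.5, -1.1, 0.3]
grip_width: 0.0206
```

Emit:
{"method": "move_arm", "body": {"deltas": "0 0 0 -0.03 0 -0.048 0; 0 0 0 -0.03 0 -0.048 0; 0 0 0 -0.03 0 -0.048 0; 0 0 0 -0.03 0 -0.048 0; 0 0 0 -0.03 0 -0.048 0; 0 0 0 0 0 0 0; 0 0 0 0 0 0 0"}}

```text
time_s: 1.98
position: [0.4916, -0.0364, 0.2855]
ee_rot: [-0.045, 2.209, -2.196]
force: [0.0, 0.3, 1.0]
grip_width: 0.0006
```

```bash
python3 - <<'E'
from h import *
from plant import bot
s=bot.get_state()
M=R.from_rotvec(s["ee_rot"]).as_matrix();print(s["position"],M.round(3),s["force"],s["grip_width"])
q=[0.5657,.0586,.0469]
print("target axes",np.sin(.0469))
w=bot.camera_model("wrist");cv2.imwrite("pics/w1.png",bot.read_camera("wrist"))
from plant import bot
cv2.imwrite("pics/t1.png",cv2.resize(bot.read_camera("top")[150:350,180:440],None,fx=3,fy=3))
for a in [.517]:
  for p in [(-.08,-.05,.06),(-.08,0,.093)]: print(proj(w,world(flap(p,a),q)))
E
```

```text
[ 0.49162768 -0.03637446  0.28554764] [[-0.999 -0.002  0.039]
 [-0.039  0.006 -0.999]
 [ 0.002 -1.    -0.006]] [0.01777799 0.28419278 0.99284204] 0.0006120117257644389
target axes 0.04688280827269702
[266.82174456 205.41025405]
[178.37926499 188.61071291]
```

View pics/w1.png

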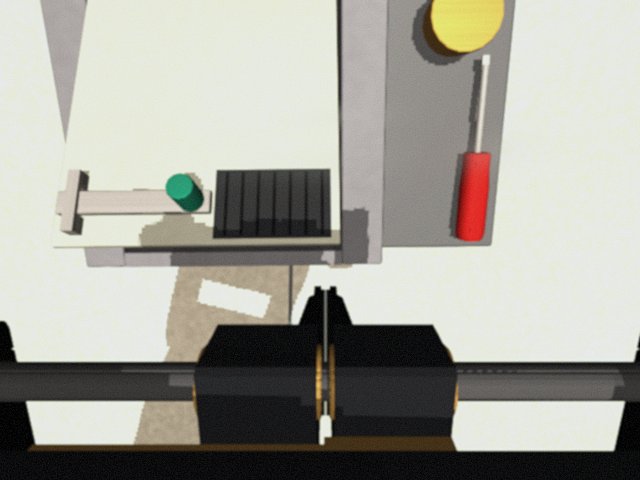

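View pics/t1.png

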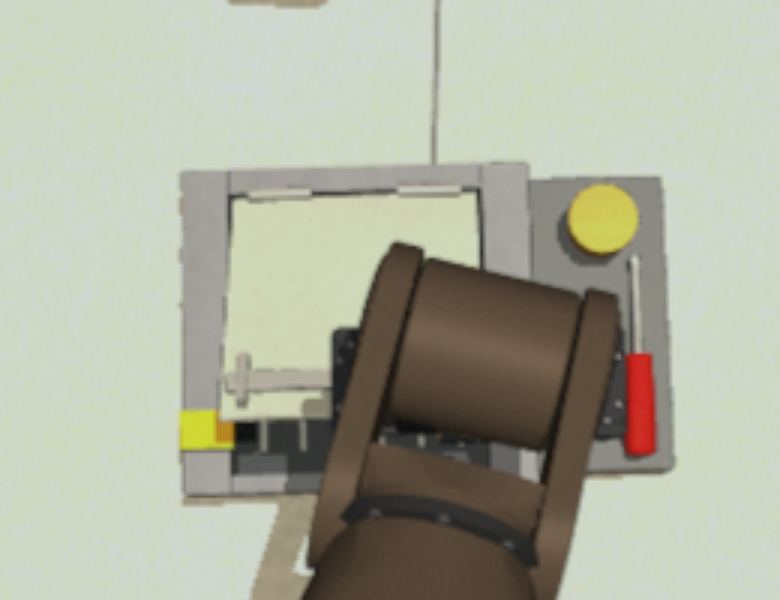

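Wrist view: knob top at (181,183) and strip centre at (272,203), within about 5 px (2–3 mm) of the model's prediction. Next I go above the press spot and down near it.

Emit:
{"method": "move_arm", "body": {"deltas": "0 0 0 -0.024 0.02 -0.041 0; 0 0 0 0 0.04 0 0; 0 0 0 0 0.025 0 0; 0 0 0 0 0 0 0"}}

```text
time_s: 2.58
position: [0.5141, 0.0013, 0.1999]
ee_rot: [-0.031, 2.212, -2.201]
force: [-0.4, -0.6, 0.9]
grip_width: 0.0003
```

Emit:
{"method": "move_arm", "body": {"deltas": "0 0 0 0 0.012 0 0; 0 0 0 0 0.012 0 0; 0 0 0 0 0.005 0 0; 0 0 0 0 0.003 0 0"}}

```text
time_s: 3.08
position: [0.5149, -0.0002, 0.1684]
ee_rot: [-0.024, 2.211, -2.201]
force: [1.0, 0.6, 2.3]
grip_width: 0.0005
```

Emit:
{"method": "move_arm", "body": {"deltas": "0 -0.8 0 0.002 0.005 -0.001 0; 0 -0.7 0 0.003 0.006 -0.001 0; 0 0 0 0.003 0.006 0 0"}}

```text
time_s: 3.45
position: [0.5073, 0.0015, 0.1513]
ee_rot: [-0.052, 2.194, -2.186]
force: [0.5, -1.1, 1.8]
grip_width: 0.0004
```

```bash
cat > st.py <<'E'
from h import *
from plant import bot
import sys
s=bot.get_state()
M=R.from_rotvec(s["ee_rot"]).as_matrix();print(s["time_s"],s["position"].round(4) if hasattr(s["position"],"round") else s["position"],M.round(3).tolist(),np.round(s["force"],1),np.round(s["ft_torque"],2))
for n in sys.argv[1:]:
    cam,f=n.split(":"); im=bot.read_camera(cam)
    if cam=="scene": im=cv2.resize(im[150:330,230:440],None,fx=3.3,fy=3.3,interpolation=cv2.INTER_CUBIC)
    cv2.imwrite("pics/"+f+".png",im)
E
python3 st.py wrist:w2 scene:s2
```

```text
3.45 [0.5073 0.0015 0.1513] [[-0.998, 0.007, 0.055], [-0.055, 0.004, -0.998], [-0.007, -1.0, -0.004]] [ 0.5 -1.1  1.8] [-0.2  -0.07  0.06]
```

View pics/w2.png

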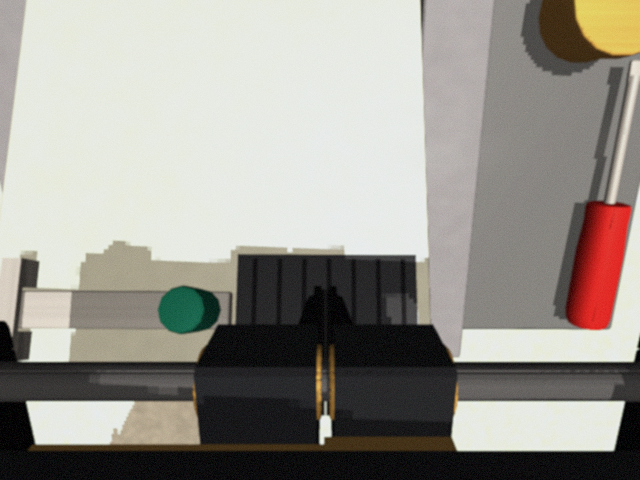

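View pics/s2.png

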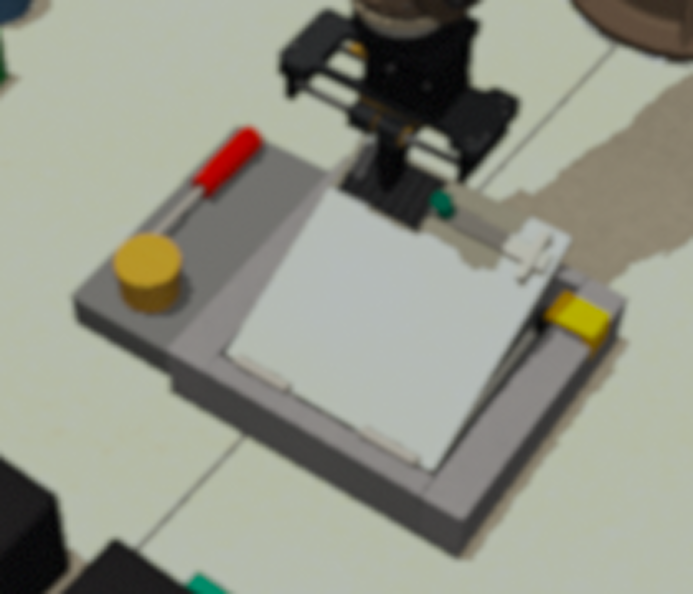

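Tips sit on the strip: in the wrist view the tip is at (325,290) and the strip spans rows 255–325. Continuing down along the flap's arc.

Emit:
{"method": "move_arm", "body": {"deltas": "0 0 0 0.003 0.006 0 0; 0 0 0 0.002 0.006 0 0; 0 0 0 0.002 0.006 0 0; 0 0 0 0.002 0.006 0 0"}}

```text
time_s: 4.05
position: [0.4975, 0.0011, 0.1259]
ee_rot: [-0.053, 2.195, -2.186]
force: [0.5, -0.3, 4.9]
grip_width: 0.0003
```

Emit:
{"method": "move_arm", "body": {"deltas": "0 0 0 0.002 0.006 0 0; 0 0 0 0.002 0.006 0 0; 0 0 0 0.002 0.006 0 0; 0 0 0 0.002 0.006 0 0"}}

```text
time_s: 4.55
position: [0.4912, 0.0007, 0.101]
ee_rot: [-0.046, 2.193, -2.184]
force: [2.8, 0.6, 6.0]
grip_width: -0.0002
```

Emit:
{"method": "move_arm", "body": {"deltas": "0 0 0 0.001 0.006 0 0; 0 0 0 0.001 0.006 0 0; 0 0 0 0.001 0.004 0 0"}}

```text
time_s: 4.92
position: [0.4892, 0.0006, 0.0845]
ee_rot: [-0.042, 2.191, -2.183]
force: [1.2, 0.9, 8.3]
grip_width: 0.0003
```

Emit:
{"method": "move_arm", "body": {"deltas": "0 0 0 0 0.004 0 0; 0 0 0 0 0.002 0 0; 0 0 0 0 0.002 0 0"}}

```text
time_s: 5.3
position: [0.4887, 0.0006, 0.076]
ee_rot: [-0.043, 2.191, -2.184]
force: [-0.8, -0.6, 9.2]
grip_width: 0.0005
```

Emit:
{"method": "move_arm", "body": {"deltas": "0 0 0 0 0.0015 0 0; 0 0 0 0 0.001 0 0"}}

```text
time_s: 5.55
position: [0.4886, 0.0006, 0.0734]
ee_rot: [-0.042, 2.191, -2.183]
force: [-1.6, -0.6, 8.9]
grip_width: 0.0002
```

Emit:
{"method": "move_arm", "body": {"deltas": "0 0 0 0 0.001 0 0; 0 0 0 0 0.001 0 0"}}

```text
time_s: 5.8
position: [0.4886, 0.0006, 0.0714]
ee_rot: [-0.041, 2.191, -2.183]
force: [-1.6, -0.3, 8.9]
grip_width: 0.0005
```

Emit:
{"method": "move_arm", "body": {"deltas": "0 0 0 0 0.001 0 0; 0 0 0 0 0.001 0 0"}}

```text
time_s: 6.05
position: [0.4886, 0.0006, 0.0703]
ee_rot: [-0.04, 2.19, -2.183]
force: [-6.6, 0.2, 34.7]
grip_width: 0.0006
```

The stop is at TCP z≈0.071, and the force jumped to 34.7 N, over the asked ~25 N. Backing off at once.

Emit:
{"method": "move_arm", "body": {"deltas": "0 0 0 0 -0.0006 0 0"}}

```text
time_s: 6.18
position: [0.4885, 0.0006, 0.0711]
ee_rot: [-0.04, 2.19, -2.183]
force: [0.0, 0.0, 7.1]
grip_width: 0.0003
```

Emit:
{"method": "move_arm", "body": {"deltas": "0 0 0 0 0.0002 0 0"}}

```text
time_s: 6.3
position: [0.4885, 0.0006, 0.0711]
ee_rot: [-0.039, 2.19, -2.183]
force: [-0.9, -0.3, 9.8]
grip_width: 0.0005
```

```bash
python3 st.py wrist:w3 scene:s3; python3 st.py
```

```text
6.3 [0.4885 0.0006 0.0711] [[-0.998, 0.017, 0.053], [-0.053, 0.004, -0.999], [-0.017, -1.0, -0.003]] [-0.9 -0.3  9.8] [-0.08  0.25  0.01]
6.4 [0.4886 0.0006 0.071 ] [[-0.998, 0.017, 0.053], [-0.053, 0.004, -0.999], [-0.017, -1.0, -0.003]] [-1.  -0.8  9.9] [-0.11  0.24 -0.01]
```

View pics/w3.png

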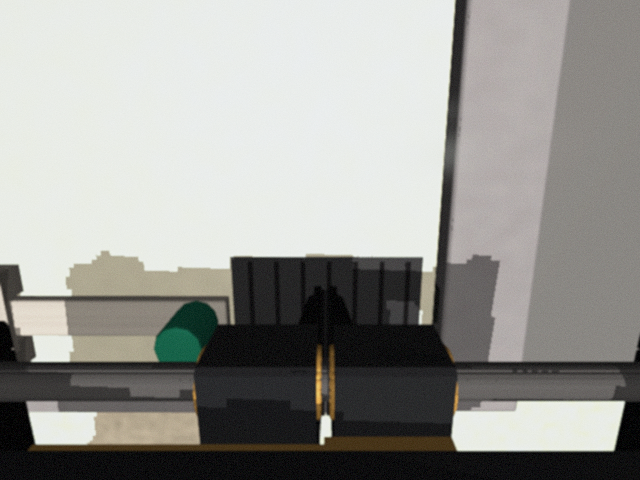

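View pics/s3.png

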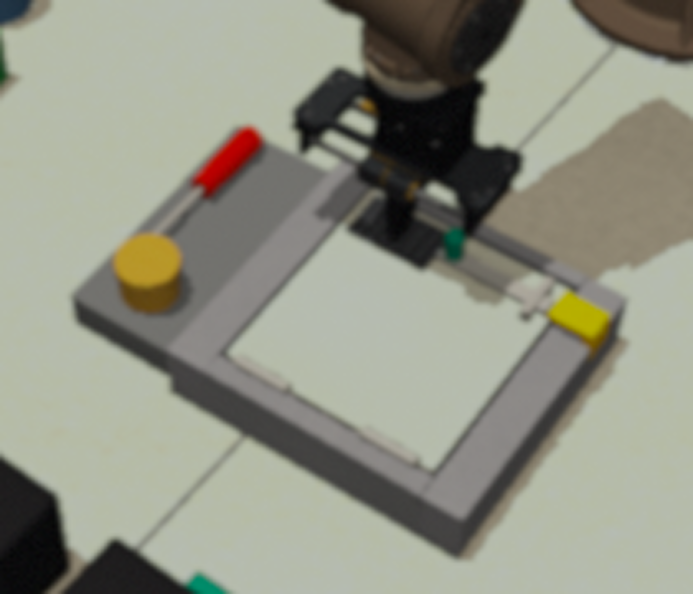

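Flap is level: the wrist and scene views show it flush, with the bolt in front of the keeper and fingers on the strip. Sliding +y toward the bolt at about 10 N press.

Emit:
{"method": "move_arm", "body": {"deltas": "0 0 0 0 0.0001 -0.004 0; 0 0 0 0 0.0001 -0.005 0; 0 0 0 0 0.0001 -0.005 0"}}

```text
time_s: 6.78
position: [0.4886, 0.0136, 0.071]
ee_rot: [-0.036, 2.187, -2.183]
force: [0.1, -5.1, 9.5]
grip_width: 0.0004
```

Emit:
{"method": "move_arm", "body": {"deltas": "0 0 0 0.0005 0.0003 -0.005 0; 0 0 0 0.0005 0.0001 -0.005 0"}}

```text
time_s: 7.02
position: [0.4879, 0.0229, 0.0709]
ee_rot: [-0.033, 2.184, -2.183]
force: [0.3, -5.2, 7.5]
grip_width: 0.0006
```

Emit:
{"method": "move_arm", "body": {"deltas": "0 0 0 0 0.0003 -0.004 0; 0 0 0 0 0.0002 -0.004 0"}}

```text
time_s: 7.28
position: [0.4881, 0.0303, 0.0707]
ee_rot: [-0.031, 2.181, -2.183]
force: [-1.4, -6.5, 10.1]
grip_width: 0.0003
```

```bash
python3 st.py wrist:w4
```

```text
7.275 [0.4881 0.0303 0.0707] [[-0.998, 0.025, 0.053], [-0.053, -0.0, -0.999], [-0.025, -1.0, 0.001]] [-1.4 -6.5 10.1] [-1.1   0.18 -0.01]
```

View pics/w4.png

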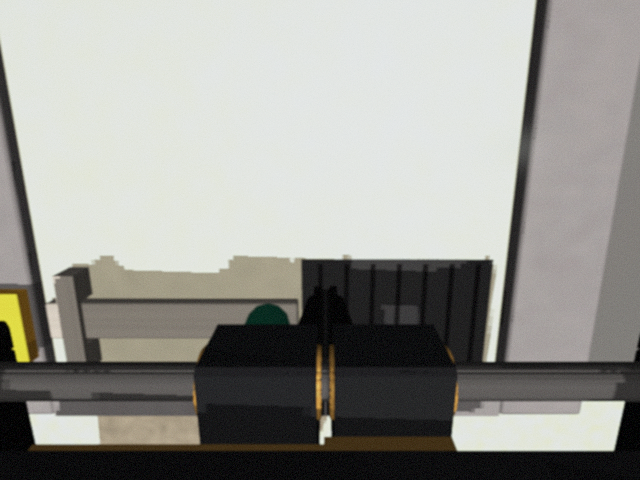

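Bar end (px 299) is right at the finger's edge (px 301), so contact is about to start. Now pushing the bolt.

Emit:
{"method": "move_arm", "body": {"deltas": "0 0 0 0 0.0002 -0.004 0; 0 0 0 0 0.0002 -0.004 0"}}

```text
time_s: 7.58
position: [0.4881, 0.0377, 0.0706]
ee_rot: [-0.029, 2.179, -2.183]
force: [-1.4, -8.6, 10.1]
grip_width: 0.0008
```

Emit:
{"method": "move_arm", "body": {"deltas": "0 0 0 0.0003 0.0003 -0.004 0; 0 0 0 0.0003 0.0003 -0.004 0"}}

```text
time_s: 7.82
position: [0.4878, 0.0445, 0.0705]
ee_rot: [-0.028, 2.175, -2.183]
force: [-1.6, -10.0, 13.5]
grip_width: 0.0006
```

Emit:
{"method": "move_arm", "body": {"deltas": "0 0 0 0.0003 0.0002 -0.004 0; 0 0 0 0.0003 0.0002 -0.004 0"}}

```text
time_s: 8.07
position: [0.4874, 0.0513, 0.0706]
ee_rot: [-0.025, 2.172, -2.184]
force: [-1.0, -7.9, 10.9]
grip_width: 0.0004
```

```bash
python3 st.py wrist:w5 scene:s5
```

```text
8.075 [0.4874 0.0513 0.0706] [[-0.998, 0.032, 0.055], [-0.055, -0.004, -0.998], [-0.031, -0.999, 0.006]] [-1.  -7.9 10.9] [-1.47  0.09 -0.02]
```

View pics/w5.png

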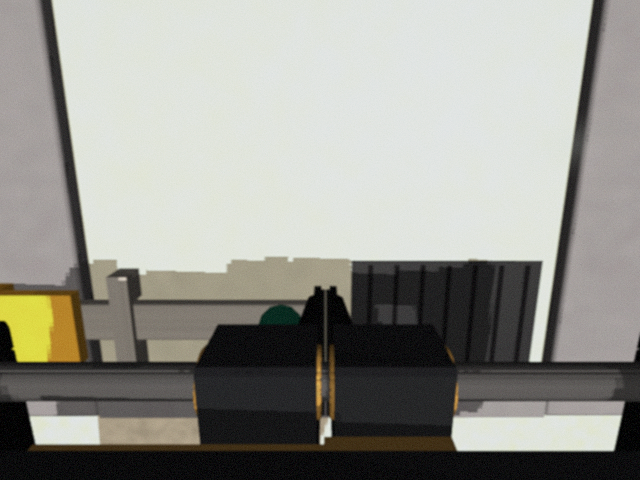

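View pics/s5.png

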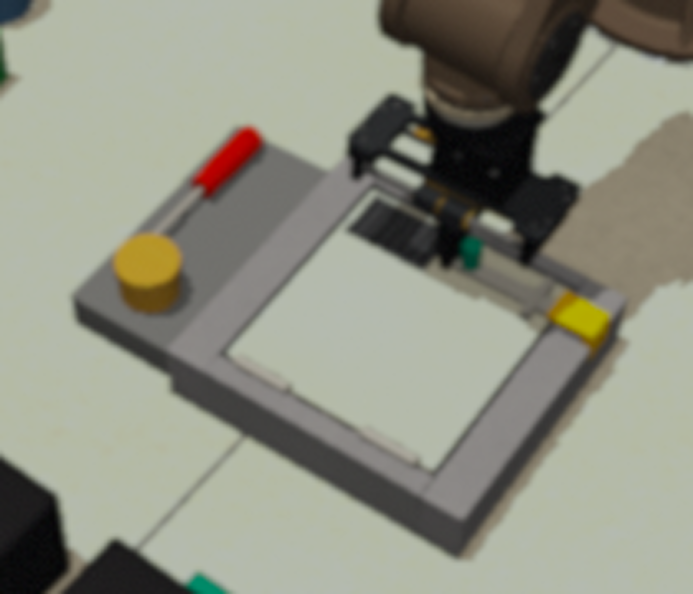

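The bolt is sliding and its tip is at the keeper's near edge (px ~80, row 310). Flap still flush. Continuing.

Emit:
{"method": "move_arm", "body": {"deltas": "0 0 0 0.0002 0.0004 -0.004 0; 0 0 0 0.0002 0.0003 -0.004 0"}}

```text
time_s: 8.43
position: [0.4872, 0.0581, 0.0706]
ee_rot: [-0.024, 2.169, -2.184]
force: [-1.7, -10.0, 13.0]
grip_width: 0.0004
```

Emit:
{"method": "move_arm", "body": {"deltas": "0 0 0 0.0002 0.0003 -0.003 0; 0 0 0 0.0002 0.0003 -0.003 0"}}

```text
time_s: 8.68
position: [0.487, 0.0628, 0.0706]
ee_rot: [-0.022, 2.166, -2.185]
force: [-2.3, -9.7, 12.4]
grip_width: 0.0003
```

Emit:
{"method": "move_arm", "body": {"deltas": "0 0 0 0.0002 0.0003 -0.002 0; 0 0 0 0.0002 0.0003 -0.002 0"}}

```text
time_s: 8.93
position: [0.4869, 0.0655, 0.0706]
ee_rot: [-0.021, 2.163, -2.185]
force: [-1.7, -9.5, 12.7]
grip_width: 0.0003
```

Emit:
{"method": "move_arm", "body": {"deltas": "0 0 0 0 0.0003 -0.002 0; 0 0 0 0 0.0003 -0.002 0"}}

```text
time_s: 9.18
position: [0.4868, 0.0666, 0.0706]
ee_rot: [-0.022, 2.158, -2.188]
force: [-2.6, -27.0, 13.9]
grip_width: 0.0003
```

```bash
python3 st.py wrist:w6 scene:s6
```

```text
9.175 [0.4868 0.0666 0.0706] [[-0.998, 0.039, 0.058], [-0.059, -0.013, -0.998], [-0.038, -0.999, 0.015]] [ -2.6 -27.   13.9] [-4.64  0.47 -0.09]
```

View pics/w6.png

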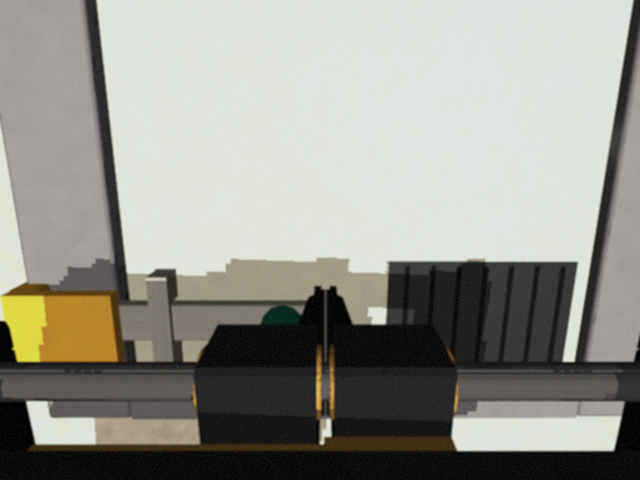

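View pics/s6.png

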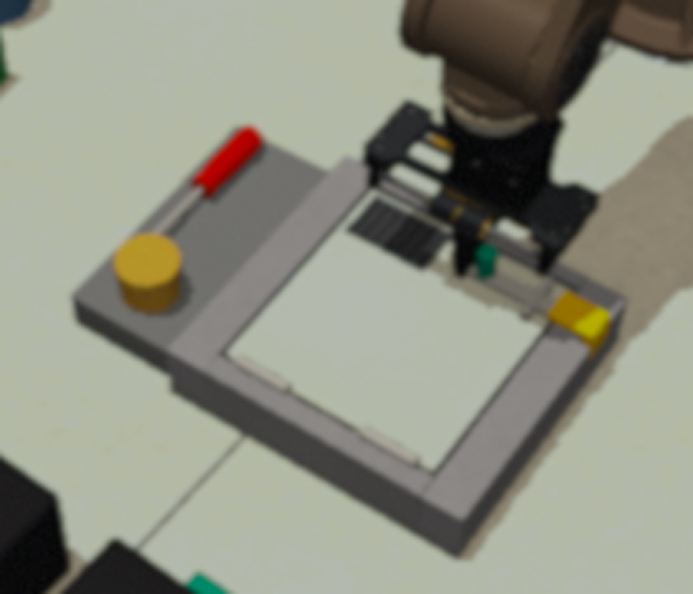

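Lateral force jumped to 27 N at y=0.0666, which is about 32 mm past first contact, so the bolt is on its end stop. The bar passes under the keeper (wrist px 5–125). Backing off sideways, then lifting slowly while watching the flap.

Emit:
{"method": "move_arm", "body": {"deltas": "0 0 0 0 0 0.003 0; 0 0 0 0 0 0.003 0; 0 0 0 0 -0.002 0.001 0; 0 0 0 0 -0.004 0 0; 0 0 0 0 -0.005 0 0"}}

```text
time_s: 9.9
position: [0.4865, 0.0599, 0.0813]
ee_rot: [-0.018, 2.16, -2.187]
force: [-0.7, 0.3, -0.3]
grip_width: 0.0005
```

```bash
python3 st.py wrist:w7
```

```text
9.9 [0.4865 0.0599 0.0813] [[-0.998, 0.039, 0.056], [-0.056, -0.011, -0.998], [-0.039, -0.999, 0.013]] [-0.7  0.3 -0.3] [ 0.01  0.02 -0.01]
```

View pics/w7.png

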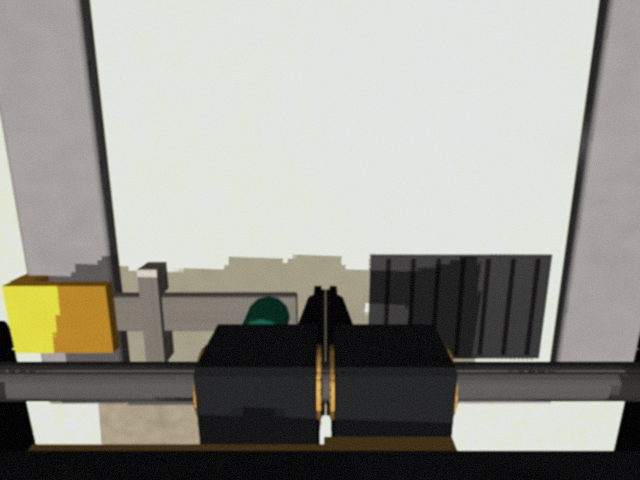

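Flap stays down with no contact. Retreating for a clear check.

Emit:
{"method": "move_arm", "body": {"deltas": "0 0 0 0 -0.04 0.005 0; 0 0 0 0 -0.05 0 0; 0 0 0 0 -0.05 0 0; 0 0 0 0.04 0 0.03 0; 0 0 0 0.03 0 0.05 0; 0 0 0 0 0 0.05 0; 0 0 0 0 0 0.05 0; 0 0 0 0 0 0 0"}}

```text
time_s: 10.95
position: [0.4192, -0.1318, 0.2266]
ee_rot: [-0.019, 2.157, -2.187]
force: [0.4, 0.1, 0.0]
grip_width: 0.0002
```

```bash
python3 - <<'E'
from h import *
from plant import bot
q=[0.5657,.0586,.0469]
print(bot.get_state()["position"],bot.get_state()["time_s"],bot.get_state()["force"])
ims={n:(bot.camera_model(n),bot.read_camera(n)) for n in("top","scene","wrist")}
for n,(m,im) in ims.items():
    hsv=cv2.cvtColor(im,cv2.COLOR_BGR2HSV)
    mk=cv2.inRange(hsv,(75,80,20),(95,255,255))
    for t in (0.0,.028,.032): print(n,t,[proj(m,world(flap((-.08,t,z),0),q)).round(1).tolist() for z in(.08,.093)])
    p=proj(m,world((-.08,.03,.08),q))
    yy,xx=np.nonzero(mk); k=np.hypot(xx-p[0],yy-p[1])<45
    print("teal",xx[k].mean() if k.any() else None,yy[k].mean() if k.any() else None,k.sum())
cv2.imwrite("pics/w8.png",ims["wrist"][1])
a=ims["top"][1][195:325,230:410];cv2.imwrite("pics/t8.png",cv2.resize(a,None,fx=4.4,fy=4.4,interpolation=cv2.INTER_CUBIC))
a=ims["scene"][1][180:320,245:425];cv2.imwrite("pics/s8.png",cv2.resize(a,None,fx=4.2,fy=4.2,interpolation=cv2.INTER_CUBIC))
E
```

```text
[ 0.41919098 -0.13177641  0.22661735] 10.95 [0.41211936 0.12545267 0.01398892]
top 0.0 [[299.0, 290.8], [298.7, 290.4]]
top 0.028 [[287.0, 291.1], [286.6, 290.7]]
top 0.032 [[285.3, 291.1], [284.9, 290.7]]
teal 284.8837209302326 291.1162790697674 43
scene 0.0 [[367.9, 223.8], [368.2, 220.7]]
scene 0.028 [[376.7, 228.4], [377.1, 225.3]]
scene 0.032 [[377.9, 229.0], [378.3, 226.0]]
teal 377.0975609756098 227.58536585365854 41
wrist 0.0 [[61.0, 132.9], [49.5, 132.5]]
wrist 0.028 [[19.7, 132.3], [6.4, 131.9]]
wrist 0.032 [[13.8, 132.2], [0.2, 131.8]]
teal 16.941860465116278 131.1627906976744 860
```

View pics/t8.png

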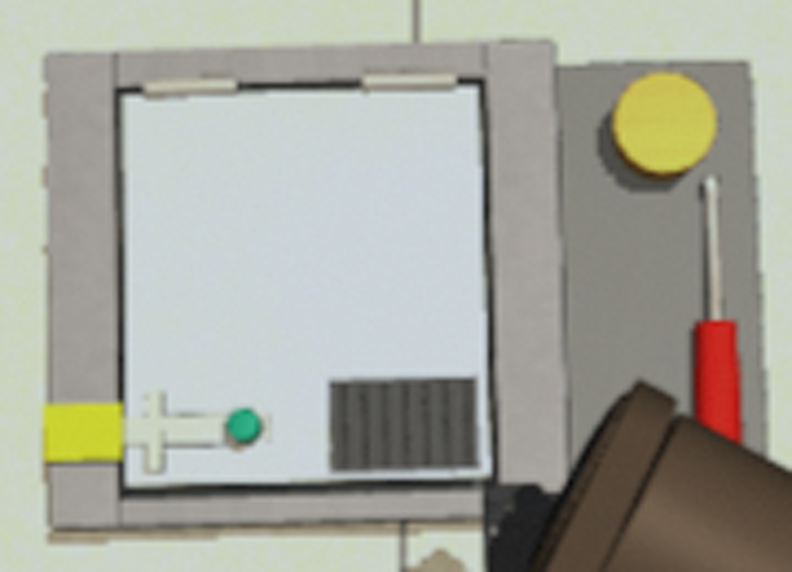

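View pics/s8.png

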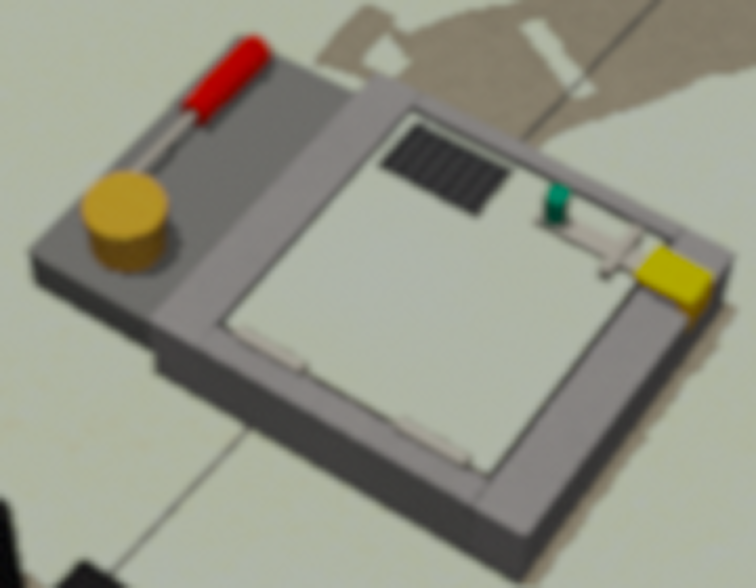

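View pics/w8.png

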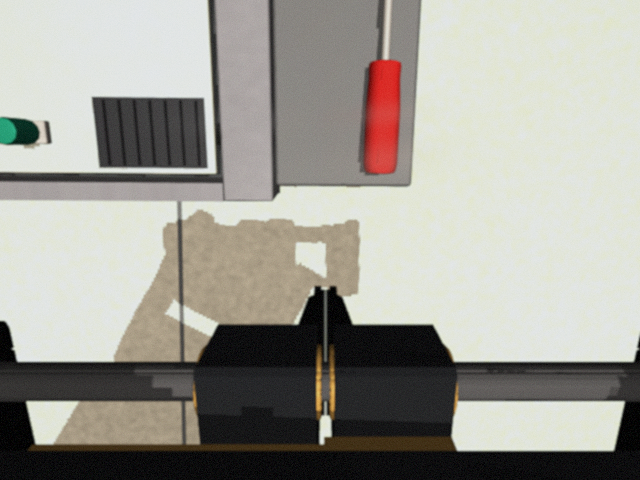

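The top view puts the knob at px 284.9 (predicted 285.1 for 32 mm travel). The flap is flush, the bolt is under the keeper and the bystanders haven't moved. Handing in.

```bash
python3 -c "
from plant import bot
print(bot.job_done())"
```

```text
the job is handed in; nothing more can be done
None
```

The hatch is closed and bolted, but I went over your force limit for a moment. On first reaching the rubber stops the measured force was 34.7 N for one 1/8 s step. That is above your limit of about 25 N and just under the 35 N damage limit. I backed off at once, and every reading after that was about 7–14 N.

- **How it was done:** I pressed the flap down with the closed fingertips on the ribbed strip. While holding it there, I slid the fingers sideways and pushed the bolt until it hit its end stop. The sideways force rose to 27 N there.
- **Bolt:** With the arm clear, the top camera puts the knob at 32 mm of travel, fully home. The scene and wrist cameras agree roughly, reading about 1–3 mm short because they see the whole knob rather than its centre.
- **Flap and surroundings:** The flap stayed flush after I let go, with the bolt under the keeper. The tin and screwdriver were not disturbed. The last pictures did not cover the bottles, mug or box, but the arm never went near them at low height.
- **Finish:** I handed in at about 11 s with the robot touching nothing.

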